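# Two-step child lock on the medicine box

### The arm

A 6-joint arm with a two-finger parallel gripper is mounted at the origin on the work surface. World frame = base frame: x ahead of the robot, y to its left, z up, the work surface at z = 0. Lengths are in m, angles in rad, forces in N, time in s.
With the tool pointing down it reaches from about 0.375 to 0.975 m from the base axis. Payload 3.8 kg.
Tool frame: the origin (TCP) lies on the centre line of the jaws, within the pads' length; the fingertips stand arm.finger_overhang ahead of it and the grasp point (between the pads) lies 11 mm behind it (arm.finger_overhang is the distance from the TCP to the fingertips, in m); z points along the fingers, y is the line along which they close (so a half turn about z gives the same grasp; the last joint's range is limited). The gripper opens to 88 mm and grips with 3 to 60 N. Pads are 18 mm wide; open, the fingers measure 123 mm over their backs; the gripper's body (75 mm by 187 mm) begins 45 mm behind the grasp point.
Start: joints at [1.128, 0.264, 1.604, -0, 1.274, -0.037], TCP at [0.266, 0.62, 0.247] pointing down, gripper open.
Joint ranges: [-2.63, 2.63], [-0.94, 2.18], [0.31, 2.57], [-1.31, 4.45], [0, 2.66], [-2.55, 2.55]. Speed limits (rad/s): [2.57, 2.57, 3.14, 3.14, 3.14, 3.14].

### API

Orientations are given as a unit quaternion [x, y, z, w].
In Python, from rig import status, eyes, workorder, models, arm gives the robot as it stands.
- The arm moves only by the tool play_rows, never from a script. Its argument "rows" is a list of rows, each a list of 7 numbers: the turn, a rotation vector about the tool's x, y, z as a fraction of full scale, then the shift along the tool's x, y, z as a fraction of full scale, then the opening, from 0 (shut) to 1 (fully open). A call has 1 to 8 rows; each row shifts and turns the commanded pose from where the row before left it, along the tool's axes as they then stand; what a row does not reach is not made up. Full scale, the value 1, is 0.075 m for a shift and 90 degrees for a turn. A row lasts 1/12 s, in which the tool goes at most 41.7 mm and 7.16 degrees, less where a joint would pass 70% of its speed; a pose out of reach is approached as far as the arm can. A call with a number of a shift or a turn outside -1 to 1 is refused whole. A call with a gripper value outside its range is refused whole. The fingers move at their own pace and stop on an object; "squeeze" is the grip in N (left out, the last holds). Time passes only in rows, so rows that do not move let the fingers close. It gives the time, the measured TCP pose, the force, the opening and the grip force at its end, in the units of the state.
- status.get_state(): the state, without advancing time (a new reading comes with each control period).
- eyes.camera(name): name is "side" or "top" or "wrist"; returns the picture (420x560x3 uint8, red, green, blue); there is no depth.
- eyes.camera_info(name): a dict with "fx", "fy", "cx", "cy" (pixels), "distortion" ([k1, k2, p1, p2, k3] as OpenCV has them; the pictures are not rectified), "view" (4x4, takes a point from world to camera coordinates); the wrist camera has in their place "mount" (4x4, takes a point from camera to tool coordinates, whose origin is the TCP and whose axes are the flange's). Camera axes: x right, y down, z forward; pixel columns grow to the right and rows downward; lengths in m; the calibration is good to about 2 mm. A picture is of the moment at which its call begins: read the wrist's pose just before it. camera_info takes no time and is no camera call.
- workorder.finish_job(): hands the job in; it is judged then, once.
Trained networks look in the newest picture that a camera, given by its name, has taken for a name from the list of things; names that differ only in an ending like _2 or _b are one class to them, and where a whole thing is asked for, a point or a joint stands for the part that bears it (a point fixed in the world has none). Each returns a list of dicts, best first, with "score" (0 to 1); they miss things now and then, are a little off and sometimes report something else, mostly with a low value. They report only what shows in the picture. A call takes as long as a camera call. They do not tell look-alikes from the thing itself.
- models.boxes_of(camera, name): "location" ([column, row] in pixels, amid what is visible of it).
- models.outline_of(camera, name): "region" (420x560 bool, what is visible of it) and "location" ([column, row] in pixels, amid what is visible of it).
- models.mark_of(camera, name): "location" ([column, row] in pixels: a listed point, or the origin of a listed thing).
The state is a dict: "time_s": time; "q": joint angles; "joint_velocities": joint speeds; "joint_torque": joint torques, N m; "tool_pos": TCP position; "tool_rot": TCP orientation; "wrist_force": force on the tool from outside, world axes, zero at the start; "wrist_torque": the same for the moment, N m; "grip_width": opening from 0.0 (shut) to 1.0 (fully open); "grasp_force": force on a finger pad.
Only numpy, scipy, OpenCV 4.12 (cv2) and the standard library are available. Lean on these libraries where they do the work, as an engineer would, in place of code of your own. Each camera call takes 0.05 s, during which the arm holds its last target. There are 200 camera calls.

### The job

The grey medicine box on the bench has a two-step child lock. First pull its sprung lever all the way over towards the box's front and ease it back slowly to rest, never letting it snap back. Then take the key from its wooden stand, push it fully home into the lock on the lid (the pins are sticky: press firmly, jiggle a little), turn it a quarter clockwise to its stop, and finish while still gripping the key and holding it turned against its return spring, with everything on and around the trays left where it is.

Things in the scene. Friction and masses are not known exactly. Their poses are not given: they have to be found in the camera images.
- medicine_box: grey box, fixed, 174 x 234 mm, 100 mm tall to the lid's flat top. Origin: centre of its underside; x points to its back (its front, -x, faces the robot), y to its left. On the lid, 55 mm to +y of the centre, is the lock: a dark round face in a thin steel ring 50 mm across, nearly flush. On the right (-y) side is the lever on a bracket.
- lever_pivot (a point): hinge axis of the lever (along the box's y): 140 mm to -y of the box's centre and 70 mm above the bench; axes as the box's.
- lever_knob (a point): centre of the 30 mm black ball on the lever's end, 100 mm from the pivot on a 9 mm rod. At rest the lever leans 30 degrees to the box's back (+x): ball 50 mm behind and 87 mm above the pivot, 157 mm above the bench. Pulled fully it leans 30 degrees to the front (-x), ball at the same height. Nothing within 80 mm beside it is higher than the lid.
- lever (a joint): lever angle in rad: 0 at rest, grows as the ball is pulled to the box's front, stop at 1.05 (60 degrees). A return spring pulls the ball back with about 2 N at rest and 8 N at the stop; let go from far over it snaps back at over 2 rad/s (0.2 m/s at the ball), which is a failure.
- keyway (a point): centre of the mouth of the key slot, on the lock's vertical turning axis, level with the lid's top; turns with the lock. Slot 15.6 mm long along this x, 6.5 mm wide along y (funnelled from 11.5 mm at the mouth in 4.3 mm), 36 mm deep. Two sprung pins 12 and 18 mm down each resist the key with several newtons.
- plug (a joint): angle of the lock in rad: 0 at rest (slot along the box's x), grows clockwise seen from above, stop at 1.45 (83 degrees, the quarter turn; hold it near the stop). A light spring (0.02 N m at rest, 0.1 N m at the stop) turns it back when let go. The key has about 0.1 rad of play in the slot, so turn the hand a little further.
- key: key 70 mm long, 28 to 56 g, upright, blade down in the stand. Origin: blade tip; z up to the head; x along the width of blade and head, y their thickness. Steel blade 14 x 5 mm, 30 mm long (last 9 mm tapers to 4 x 3.8 mm), then a 22 x 10 mm shoulder. Half a turn about z fits the lock as well. Fully home, the shoulder rests on the lock's face, tip 30 mm below the keyway.
- key_head (a point): centre of the key's black head, 52 mm above the blade tip; the head is 34 mm wide (key x), 10 mm thick (key y) and 36 mm tall (34 to 70 mm above the tip); grip it across its thickness.
- key_stand: wooden block 50 x 44 mm, 40 mm tall, fixed on the spare tray, with one slot for the blade (0.8 mm play all round) in which the key stands, its shoulder on the block's top (46 mm above the bench). Origin: centre of its underside.
- spare_tray: white tray 300 x 340 mm, rim 18 mm, floor 6 mm thick, fixed; origin at the centre of its underside.
- formula_tub: twist-cap tub, 90 mm wide, 100 mm tall, loose on the spare tray; bystander; origin under its centre.
- spoon: wooden spoon 140 mm long, loose on the spare tray, along its own x; bystander.
- plate: blue silicone plate, 180 mm wide, 22 mm tall, loose on the high chair's tray far to the left; bystander.
- cup: clear plastic cup, 68 mm wide, 75 mm tall, on the high chair's tray; bystander.
- milk_bottle: baby bottle, 60 mm wide, 150 mm tall, standing behind the box; bystander.
- snack_jar: glass jar, 70 mm wide, 90 mm tall, standing behind the box; bystander.
Mind the look-alikes: they are no part of the job. There is more than one size of the key; the one meant has the size given above.

How it is judged:
By the outcome, as a careful person would: the job done as asked, in the order asked, and still so for the second after the job is handed in, while the arm keeps its last pose, push and grip.
It also fails if it takes over 72 s, if anything falls off the work surface, if the arm or the gripper's body presses on something with over 40 N, if the wrist force passes 120 N, or if a joint passes its speed limit or range.

## Working session

There is one attempt and no reset: what is moved stays moved. The work goes in short steps, Python scripts to look and compute and a tool call to move; the robot and the scene stay as the last step left them, time stands still between calls to the robot, and variables do not carry over. Pictures are saved under pics/ and viewed, at most 12 in all, crops included, and the job is handed in when it is done.

Besides the shell and the picture viewer there is one more tool, called after ">>>" as name([rows], argument=value, ...), one row to a line, values as JSON. play_rows: Moves the arm, as the interface text tells. Its arguments: {"type":"object","properties":{"rows":{"type":"array","items":{"type":"array","items":{"type":"number"}}},"squeeze":{"type":"number"}},"required":["rows"]}

```bash
mkdir -p pics; ls; cat > h.py <<'E'
import numpy as np, cv2
from scipy.spatial.transform import Rotation as R
from rig import status, eyes, workorder, models, arm
def save(cam,fn,crop=None,scale=1):
    im=eyes.camera(cam)
    if crop: im=im[crop[1]:crop[3],crop[0]:crop[2]]
    if scale!=1: im=cv2.resize(im,None,fx=scale,fy=scale,interpolation=cv2.INTER_CUBIC)
    cv2.imwrite('pics/'+fn,im[:,:,::-1]); return im
def cam(name,st=None):
    i=eyes.camera_info(name); K=np.array([[i['fx'],0,i['cx']],[0,i['fy'],i['cy']],[0,0,1.]]); d=np.array(i['distortion'],float)
    if 'view' in i: V=np.array(i['view'])
    else:
        st=st or status.get_state(); T=np.eye(4); T[:3,:3]=R.from_quat(st['tool_rot']).as_matrix(); T[:3,3]=st['tool_pos']
        V=np.linalg.inv(T@np.array(i['mount']))
    return K,d,V
def ray(name,px,st=None):
    K,d,V=cam(name,st); n=cv2.undistortPoints(np.array([[px]],float),K,d)[0,0]
    W=np.linalg.inv(V); return W[:3,3], W[:3,:3]@np.array([n[0],n[1],1.])
def atz(name,px,z,st=None):
    o,v=ray(name,px,st); return o+v*(z-o[2])/v[2]
def proj(name,P,st=None):
    K,d,V=cam(name,st); P=np.atleast_2d(np.array(P,float)); return cv2.projectPoints(P,cv2.Rodrigues(V[:3,:3])[0],V[:3,3],K,d)[0][:,0]
E
python3 - <<'E'
from h import *
s=status.get_state(); print(s); print(arm.finger_overhang)
a=save('top','a.png'); b=save('side','b.png')
cv2.imwrite('pics/ab.png',np.hstack([a,b])[:,:,::-1]) 
for c,ns in (('top',['medicine_box','lever_pivot','lever_knob','keyway','key','key_head','key_stand','spare_tray','formula_tub','spoon']),('side',['lever_knob','keyway','key_head','key','medicine_box'])):
    for n in ns:
        print(c,n,[(np.round(x['location'],1).tolist(),round(x['score'],2)) for x in models.mark_of(c,n)][:5])
for c in('top','side','wrist'): print(c,{k:np.round(v,3).tolist() for k,v in eyes.camera_info(c).items()})
E
```

```text
pics
{'time_s': 0.0, 'q': array([ 1.12807506e+00,  2.64768202e-01,  1.60534966e+00, -8.39477038e-06,
        1.27371574e+00, -3.68681917e-02]), 'joint_velocities': array([ 0.0004433 , -0.00102256, -0.00056034, -0.00090688, -0.00219586,
       -0.0008729 ]), 'joint_torque': array([-5.28844271e-05, -5.02091789e+01, -3.56881714e+01,  7.28996331e-02,
        2.94012821e-02, -2.03390400e-04]), 'tool_pos': array([0.26618056, 0.61955006, 0.245391  ]), 'tool_rot': array([ 2.01535345e-01,  9.79480602e-01, -1.08936535e-03, -2.62218581e-04]), 'wrist_force': array([-0.17035201, -0.3087858 ,  0.43176076]), 'wrist_torque': array([-0.00282782,  0.05326555,  0.00574099]), 'grasp_force': 0.0, 'grip_width': 1.0004378820349729}
0.008
top medicine_box [([236.2, 203.8], 0.91), ([370.5, 220.9], 0.42)]
top lever_pivot [([276.1, 204.3], 0.6)]
top lever_knob [([278.5, 189.9], 0.49)]
top keyway [([210.8, 196.3], 0.61)]
top key [([372.4, 221.8], 0.6), ([330.0, 272.2], 0.53), ([376.3, 223.7], 0.31), ([381.6, 208.5], 0.26)]
top key_head [([376.9, 220.7], 0.39), ([329.9, 274.4], 0.38), ([404.7, 188.0], 0.34), ([2
[... 490 characters left out ...]
p {'fx': 409.848, 'fy': 409.848, 'cx': 276.612, 'cy': 211.793, 'distortion': [-0.04, 0.0, 0.0, 0.0, 0.0], 'view': [[0.01, -1.0, -0.007, 0.028], [-0.999, -0.01, -0.037, 0.565], [0.037, 0.008, -0.999, 1.39], [0.0, 0.0, 0.0, 1.0]]}
side {'fx': 511.877, 'fy': 511.877, 'cx': 279.074, 'cy': 208.868, 'distortion': [-0.067, 0.0, 0.0, 0.0, 0.0], 'view': [[0.711, -0.703, -0.006, -0.388], [-0.365, -0.361, -0.858, 0.333], [0.601, 0.612, -0.514, 1.249], [0.0, 0.0, 0.0, 1.0]]}
wrist {'fx': 311.881, 'fy': 311.881, 'cx': 280.128, 'cy': 212.729, 'distortion': [-0.061, 0.0, 0.0, 0.0, 0.0], 'mount': [[-0.0, -0.952, -0.307, 0.081], [1.0, 0.0, -0.001, -0.0], [0.001, -0.307, 0.952, -0.139], [0.0, 0.0, 0.0, 1.0]]}
```

View pics/a.png

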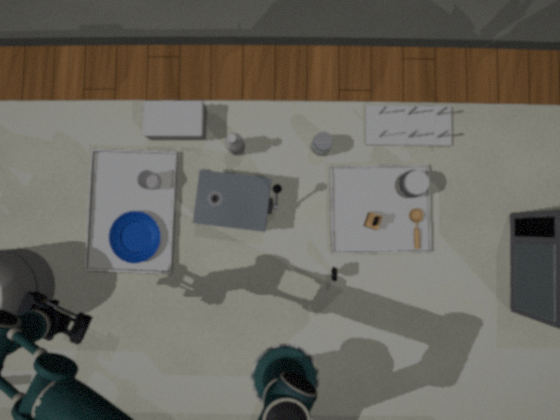

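View pics/b.png

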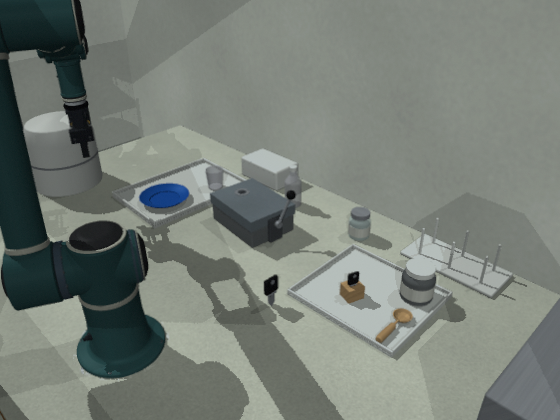

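```bash
python3 - <<'E'
from h import *
for n,c,z in (('boxtop?',(236.2,203.8),0),('pivot',(276.1,204.3),.07),('knob',(278.5,189.9),.157),('keyway',(210.8,196.3),.1),('keyhead?',(376.9,220.7),.068),('key2',(330,274.4),.02),('stand',(373.4,222.3),0),('tray',(378.8,208.2),0)):
    print(n,atz('top',c,z).round(4))
for n,c,z in (('knob',(289.5,192.4),.157),('keyway',(243.9,192.2),.1),('head?',(350.5,277.7),.068)): print('side',n,atz('side',c,z).round(4))
E
```

```text
boxtop? [0.5913 0.1734 0.    ]
pivot [0.587  0.0352 0.07  ]
knob [0.6264 0.0274 0.157 ]
keyway [0.6091 0.2448 0.1   ]
keyhead? [ 0.5364 -0.2956  0.068 ]
key2 [ 0.3545 -0.1487  0.02  ]
stand [ 0.532  -0.2997  0.    ]
tray [ 0.5808 -0.3183  0.    ]
side knob [0.6369 0.0454 0.157 ]
side keyway [0.605  0.2255 0.1   ]
side head? [ 0.5317 -0.2847  0.068 ]
```

The top view shows the box around (235,200), lock at (215,198) and lever knob at (277,188). Two things could be the key. One is the head in the wooden stand on the spare tray, top (376,220), side (352,278). The other is a black-headed look-alike upright on the bench, top (334,273), side (271,286). By the description, I choose the one in the stand, to be checked up close later. First I fly above the box.

```bash
cat >> h.py <<'E'
def plan(pos,yaw=None,step=.04,p0=None,y0=None):
    """yaw: world azimuth of tool y axis (deg). prints turn (deg about tool z) & world/tool shift AFTER turning"""
    s=status.get_state(); M=R.from_quat(s['tool_rot']).as_matrix()
    p=np.array(s['tool_pos']); y=np.degrees(np.arctan2(M[1,1],M[0,1]))
    turn=0 if yaw is None else (y-yaw+180)%360-180
    if yaw is None: yaw=y
    # assume/restore exactly vertical tool
    tilt=np.degrees(np.arccos(-M[2,2])); a=np.radians(yaw); Y=np.array([np.cos(a),np.sin(a),0]); Z=np.array([0,0,-1.]); X=np.cross(Y,Z)
    d=np.array(pos)-p; t=np.array([X@d,Y@d,Z@d])
    print('t',round(s['time_s'],2),'pos',p.round(4),'yaw',round(y,2),'tilt',round(tilt,2),'turn deg',round(turn,2),'fs total',round(turn/90,3),'shift fs total(after turn)',(t/.075).round(3),'minrows',np.ceil(abs(turn)/7.1),np.ceil(np.linalg.norm(t)/.041))
E
python3 - <<'E'
from h import *
plan([.51,.11,.32],84)
E
```

```text
t 0.85 pos [0.2665 0.6202 0.2467] yaw 66.75 tilt 0.0 turn deg -17.25 fs total -0.192 shift fs total(after turn) [-3.94  -6.426 -0.977] minrows 3.0 14.0
```

>>> play_rows([
  [0, 0, -0.064, 0, 0, -0.33, 1],
  [0, 0, -0.064, 0, 0, -0.33, 1],
  [0, 0, -0.064, 0, 0, -0.33, 1],
  [0, 0, 0, -0.12, -0.2, 0, 1],
  [0, 0, 0, -0.24, -0.4, 0, 1],
  [0, 0, 0, -0.24, -0.4, 0, 1],
  [0, 0, 0, -0.24, -0.4, 0, 1],
  [0, 0, 0, -0.24, -0.4, 0, 1],
], squeeze=30)

```text
time_s: 1.52
tool_pos: [0.3332, 0.4762, 0.3211]
tool_rot: [0.052, 0.999, 0.0, 0.0]
wrist_force: [0.3, -0.3, 0.9]
grip_width: 1.004
grasp_force: 0.0
```

>>> play_rows([
  [0, 0, 0, -0.24, -0.4, 0, 1],
  [0, 0, 0, -0.24, -0.4, 0, 1],
  [0, 0, 0, -0.24, -0.4, 0, 1],
  [0, 0, 0, -0.24, -0.4, 0, 1],
  [0, 0, 0, -0.24, -0.4, 0, 1],
  [0, 0, 0, -0.24, -0.4, 0, 1],
  [0, 0, 0, -0.24, -0.4, 0, 1],
  [0, 0, 0, -0.24, -0.4, 0, 1],
])

```text
time_s: 2.18
tool_pos: [0.4516, 0.2222, 0.3213]
tool_rot: [0.052, 0.999, 0.0, 0.0]
wrist_force: [0.3, 0.7, -1.0]
grip_width: 0.998
grasp_force: 0.0
```

>>> play_rows([
  [0, 0, 0, -0.24, -0.4, 0, 1],
  [0, 0, 0, -0.24, -0.4, 0, 1],
  [0, 0, 0, -0.24, -0.4, 0, 1],
  [0, 0, 0, -0.22, -0.3, 0, 1],
  [0, 0, 0, 0, 0, 0, 1],
  [0, 0, 0, 0, 0, 0, 1],
])

```text
time_s: 2.68
tool_pos: [0.51, 0.1035, 0.3209]
tool_rot: [0.054, 0.999, 0.0, -0.0]
wrist_force: [0.2, -0.1, 0.4]
grip_width: 1.001
grasp_force: 0.0
```

```bash
python3 - <<'E'
from h import *
plan([.51,.11,.32],84)
s=status.get_state()
save('wrist','c.png')
for n,z in (('lever_knob',.157),('keyway',.1),('medicine_box',0),('lever_pivot',.07)):
    for x in models.mark_of('wrist',n)[:2]: print(n,np.round(x['location'],1),round(x['score'],2),atz('wrist',x['location'],z,s).round(4))
E
```

```text
t 2.68 pos [0.51   0.1035 0.3209] yaw 83.85 tilt 0.02 turn deg -0.15 fs total -0.002 shift fs total(after turn) [0.009 0.087 0.013] minrows 1.0 1.0
lever_knob [226.9 302.6] 0.79 [0.6266 0.0303 0.157 ]
keyway [390.  247.7] 0.68 [0.6063 0.2335 0.1   ]
keyway [ 31.4 239.3] 0.38 [ 0.5464 -0.2267  0.1   ]
medicine_box [333.8 218. ] 0.98 [0.5946 0.1787 0.    ]
lever_pivot [236.6 233.9] 0.87 [0.578  0.0374 0.07  ]
```

View pics/c.png

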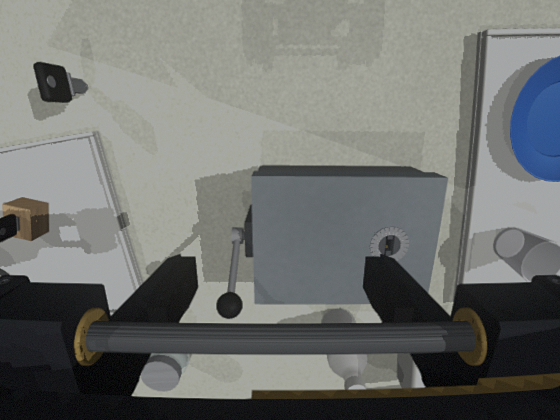

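The wrist view shows the lever knob at (230,306), the lock at (390,244) with its slot pointing up-down, and the lid corners at about (253,176), (446,178), (433,304) and (255,303).

```bash
python3 - <<'E'
from h import *
s=status.get_state()
im=cv2.imread('pics/c.png'); hsv=cv2.cvtColor(im,cv2.COLOR_BGR2HSV)
P={n:atz('wrist',p,.1,s) for n,p in dict(FR=(253,176),FL=(446,178),BL=(433,304),BR=(255,303),lock=(390,244)).items()}
for k,v in P.items(): print(k,v.round(4))
print('yaw from F',np.degrees(np.arctan2(*(P['FL']-P['FR'])[[1,0]]))-90,'B',np.degrees(np.arctan2(*(P['BL']-P['BR'])[[1,0]]))-90,'L',np.degrees(np.arctan2(*(P['BL']-P['FL'])[[1,0]])),'R',np.degrees(np.arctan2(*(P['BR']-P['FR'])[[1,0]])))
print('W',np.linalg.norm(P['FL']-P['FR']),np.linalg.norm(P['BL']-P['FL']),np.linalg.norm(P['BR']-P['FR']))
print('knob',atz('wrist',(230,306),.157,s))
c=np.mean([P[k] for k in('FR','FL','BL','BR')],0); print(c)
for psi in (-4,-6,-8):
    a=np.radians(psi); Rz=np.array([[np.cos(a),-np.sin(a),0],[np.sin(a),np.cos(a),0],[0,0,1]])
    c0=np.array([c[0],c[1],0])
    k=c0+Rz@[.05,-.14,.157]; l=c0+Rz@[0,.055,.1]
    print(psi,'knob',k,proj('wrist',k,s),'lock',l,proj('wrist',l,s))
# dark ball blob
g=im[290:325,205:255].sum(2); m=g<110; yy,xx=np.nonzero(m); print('ball',xx.mean()+205,yy.mean()+290,m.sum())
E
```

```text
FR [0.4961 0.0753 0.1   ]
FL [0.5212 0.3034 0.1   ]
BL [0.6964 0.2972 0.1   ]
BR [0.6677 0.0555 0.1   ]
lock [0.5997 0.2361 0.1   ]
yaw from F -6.288299650192741 B -6.770310613641215 L -2.0346848306325 R -6.572503899545388
W 0.22947607451512414 0.1753205356940727 0.17279257860503103
knob [0.6310697  0.03594712 0.157     ]
[0.59534393 0.18286998 0.1       ]
-4 knob [0.63545622 0.03972319 0.157     ] [[233.85997832 308.97894046]] lock [0.59918053 0.237736   0.1       ] [[391.24922188 243.46515762]]
-6 knob [0.63043604 0.03841049 0.157     ] [[232.04814018 305.35289751]] lock [0.60109299 0.23756868 0.1       ] [[391.10120525 244.8614989 ]]
-8 knob [0.6253731  0.03727379 0.157     ] [[230.36813729 301.64672665]] lock [0.60299845 0.23733472 0.1       ] [[390.90134012 246.2536067 ]]
ball 227.8211382113821 304.56639566395665 369
```

>>> play_rows([
  [0, 0, 0, -0.25, -0.11, 0, 1],
  [0, 0, 0, -0.35, -0.16, 0, 1],
  [0, 0, 0, -0.35, -0.16, 0, 1],
  [0, 0, 0, -0.35, -0.16, 0, 1],
  [0, 0, 0, -0.25, -0.1, 0.2, 1],
  [0, 0, 0, -0.126, -0.06, 0.4, 1],
  [0, 0, 0, 0, 0, 0.4, 1],
  [0, 0, 0, 0, 0, 0, 1],
])

```text
time_s: 3.6
tool_pos: [0.6252, 0.0363, 0.2385]
tool_rot: [0.052, 0.999, -0.0, -0.006]
wrist_force: [-1.2, 0.5, -1.2]
grip_width: 0.999
grasp_force: 0.0
```

```bash
python3 - <<'E'
from h import *
plan([.629,.034,.146],83.6)
s=status.get_state()
save('wrist','d.png')
for x in models.mark_of('wrist','lever_knob')[:2]: print(np.round(x['location'],1),round(x['score'],2),atz('wrist',x['location'],.157,s).round(4))
E
```

```text
t 3.6 pos [0.6252 0.0363 0.2385] yaw 84.08 tilt 0.68 turn deg 0.48 fs total 0.005 shift fs total(after turn) [-0.054 -0.024  1.234] minrows 1.0 3.0
[273.4 231.6] 0.85 [0.6289 0.0308 0.157 ]
```

View pics/d.png

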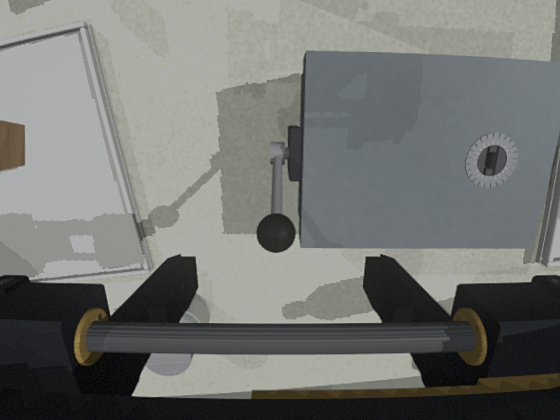

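The knob is at (276,233), well centred between the jaws. The lock at (491,160) is clear as well. Now I descend and grip the ball.

>>> play_rows([
  [0, 0, 0.005, -0.03, -0.02, 0.3, 1],
  [0, 0, 0, -0.03, -0.015, 0.4, 1],
  [0, 0, 0, 0, 0, 0.35, 1],
  [0, 0, 0, 0, 0, 0.18, 1],
  [0, 0, 0, 0, 0, 0, 0.7],
  [0, 0, 0, 0, 0, 0, 0.4],
  [0, 0, 0, 0, 0, 0, 0.2],
  [0, 0, 0, 0, 0, 0, 0.2],
], squeeze=30)

```text
time_s: 4.37
tool_pos: [0.6348, 0.0327, 0.1567]
tool_rot: [0.056, 0.998, 0.0, 0.002]
wrist_force: [-0.1, 0.3, -0.2]
grip_width: 0.726
grasp_force: 0.0
```

>>> play_rows([
  [0, 0, 0, 0, 0, 0, 0.2],
  [0, 0, 0, 0, 0, 0, 0.2],
  [0, 0, 0, 0, 0, 0, 0.2],
])

```text
time_s: 4.62
tool_pos: [0.6335, 0.0324, 0.1546]
tool_rot: [0.056, 0.998, 0.0, 0.001]
wrist_force: [-0.5, -0.0, 0.7]
grip_width: 0.493
grasp_force: 0.0
```

```bash
python3 - <<'E'
from h import *
plan([.629,.034,.146],83.6)
s=status.get_state(); print(s['wrist_force'],s['grip_width']*88,s['grasp_force'])
# arc from rest: plan ball path in box axes, dx along -x box, dz
th=np.radians(np.array([-30,-22.5,-15,-7.5,0,7.5,15,22.5,30,31.5]))
print(np.c_[np.degrees(th), (100*(np.sin(th)+.5))/75, (100*(np.cos(th)-np.cos(th[0])))/75].round(3))
E
```

```text
t 4.62 pos [0.6335 0.0324 0.1546] yaw 83.57 tilt 0.08 turn deg -0.03 fs total -0.0 shift fs total(after turn) [0.062 0.014 0.115] minrows 1.0 1.0
[-0.4914723  -0.00304238  0.66339247] 43.370024118628166 0.0
[[-3.000e+01  0.000e+00  0.000e+00]
 [-2.250e+01  1.560e-01  7.700e-02]
 [-1.500e+01  3.220e-01  1.330e-01]
 [-7.500e+00  4.930e-01  1.670e-01]
 [ 0.000e+00  6.670e-01  1.790e-01]
 [ 7.500e+00  8.410e-01  1.670e-01]
 [ 1.500e+01  1.012e+00  1.330e-01]
 [ 2.250e+01  1.177e+00  7.700e-02]
 [ 3.000e+01  1.333e+00  0.000e+00]
 [ 3.150e+01  1.363e+00 -1.800e-02]]
```

>>> play_rows([
  [0, 0, 0, 0.03, 0.01, 0.06, 0.45],
  [0, 0, 0, 0.02, 0, 0.05, 0.4],
  [0, 0, 0, 0, 0, 0, 0.2],
  [0, 0, 0, 0, 0, 0, 0.2],
  [0, 0, 0, 0, 0, 0, 0.2],
  [0, 0, 0, 0, 0, 0, 0.2],
  [0, 0, 0, 0, 0, 0, 0.2],
  [0, 0, 0, 0, 0, 0, 0.2],
])

```text
time_s: 5.28
tool_pos: [0.628, 0.0326, 0.1442]
tool_rot: [0.056, 0.998, -0.001, -0.002]
wrist_force: [-1.3, -5.2, -2.9]
grip_width: 0.311
grasp_force: 29.8
```

```bash
python3 - <<'E'
from h import *
plan([.63,.034,.146],83.6)
s=status.get_state(); print(s['wrist_force'],s['grip_width']*88,s['grasp_force'])
E
```

```text
t 5.28 pos [0.628  0.0326 0.1442] yaw 83.57 tilt 0.22 turn deg -0.03 fs total -0.0 shift fs total(after turn) [-0.025  0.022 -0.025] minrows 1.0 1.0
[-1.33232619 -5.1633349  -2.8629257 ] 27.388574855596673 29.806354120373726
```

>>> play_rows([
  [0, 0, 0, 0.076, 0, -0.041, 0.2],
  [0, 0, 0, 0.08, 0, -0.036, 0.2],
  [0, 0, 0, 0.082, 0, -0.031, 0.2],
  [0, 0, 0, 0.084, 0, -0.025, 0.2],
  [0, 0, 0, 0.085, 0, -0.02, 0.2],
  [0, 0, 0, 0.086, 0, -0.014, 0.2],
  [0, 0, 0, 0.087, 0, -0.009, 0.2],
  [0, 0, 0, 0.087, 0, -0.003, 0.2],
])

```text
time_s: 5.95
tool_pos: [0.5806, 0.0379, 0.1578]
tool_rot: [0.056, 0.998, -0.001, 0.001]
wrist_force: [6.6, -6.2, -9.0]
grip_width: 0.314
grasp_force: 30.5
```

```bash
python3 - <<'E'
from h import *
plan([.63,.034,.146],83.6)
s=status.get_state(); print(s['wrist_force'],s['grip_width']*88,s['grasp_force'])
for x in models.mark_of('top','lever_knob')[:1]: print(x['location'])
E
```

```text
t 5.95 pos [0.5806 0.0379 0.1578] yaw 83.58 tilt 0.2 turn deg -0.02 fs total -0.0 shift fs total(after turn) [-0.66   0.022  0.157] minrows 1.0 2.0
[ 6.63265714 -6.18940294 -8.96084648] 27.613255108144276 30.47030232846737
[278.5, 189.9]
```

>>> play_rows([
  [0, 0, 0, 0.087, 0, 0.005, 0.2],
  [0, 0, 0, 0.087, 0, 0.01, 0.2],
  [0, 0, 0, 0.086, 0, 0.015, 0.2],
  [0, 0, 0, 0.085, 0, 0.02, 0.2],
  [0, 0, 0, 0.084, 0, 0.026, 0.2],
  [0, 0, 0, 0.082, 0, 0.031, 0.2],
  [0, 0, 0, 0.08, 0, 0.036, 0.2],
  [0, 0, 0, 0.076, 0, 0.041, 0.2],
])

```text
time_s: 6.67
tool_pos: [0.5351, 0.043, 0.1481]
tool_rot: [0.056, 0.998, -0.001, 0.006]
wrist_force: [8.5, -8.6, 4.1]
grip_width: 0.307
grasp_force: 29.2
```

```bash
python3 - <<'E'
from h import *
plan([.63,.034,.146],83.6)
s=status.get_state(); print(s['wrist_force'],s['grip_width']*88,s['grasp_force'])
s=status.get_state(); im=eyes.camera('wrist'); cv2.imwrite('pics/e0.png',im[:,:,::-1])
for x in models.mark_of('wrist','lever_knob')[:1]: print(x['location'],x['score'])
E
```

```text
t 6.67 pos [0.5351 0.043  0.1481] yaw 83.6 tilt 0.73 turn deg 0.0 fs total 0.0 shift fs total(after turn) [-1.271  0.021  0.028] minrows 1.0 3.0
[ 8.49291301 -8.5783542   4.07424925] 27.027061346644807 29.17794294655323
[279.1, 299.9] 0.65
```

>>> play_rows([
  [0, 0, 0, 0.03, 0, 0.018, 0.2],
  [0, 0, 0, 0.03, 0, 0.018, 0.2],
  [0, 0, 0, 0, 0, 0, 0.2],
])

```text
time_s: 7.02
tool_pos: [0.5304, 0.0436, 0.1457]
tool_rot: [0.056, 0.998, -0.001, 0.006]
wrist_force: [6.5, -8.5, 4.3]
grip_width: 0.309
grasp_force: 29.2
```

>>> play_rows([
  [0, 0, 0, 0.03, 0, 0.017, 0.2],
  [0, 0, 0, 0, 0, 0, 0.2],
  [0, 0, 0, 0, 0, 0, 0.2],
])

```text
time_s: 7.27
tool_pos: [0.5286, 0.0438, 0.1447]
tool_rot: [0.056, 0.998, -0.001, 0.006]
wrist_force: [6.5, -8.2, 4.4]
grip_width: 0.312
grasp_force: 29.1
```

>>> play_rows([
  [0, 0, 0, 0.03, 0, 0.018, 0.2],
  [0, 0, 0, 0.03, 0, 0.018, 0.2],
  [0, 0, 0, 0, 0, 0, 0.2],
])

```text
time_s: 7.52
tool_pos: [0.5263, 0.0441, 0.1433]
tool_rot: [0.056, 0.998, -0.001, 0.009]
wrist_force: [10.1, -8.6, 5.7]
grip_width: 0.31
grasp_force: 29.1
```

```bash
python3 - <<'E'
from h import *
s=status.get_state(); print(s['wrist_force'],s['grip_width']*88,s['grasp_force'],s['tool_pos'])
a=eyes.camera('wrist')[150:420,130:430]; b=eyes.camera('side')[160:270,200:320]
a=cv2.resize(a,(500,450)); b=cv2.resize(b,(300,275)); c=np.zeros((450,800,3),np.uint8); c[:,:500]=a; c[:275,500:]=b
cv2.imwrite('pics/e.png',c[:,:,::-1])
E
```

```text
[10.1380593  -8.64090008  5.70483642] 27.23786105289363 29.069335162639618 [0.52633341 0.04405234 0.14332627]
```

View pics/e.png

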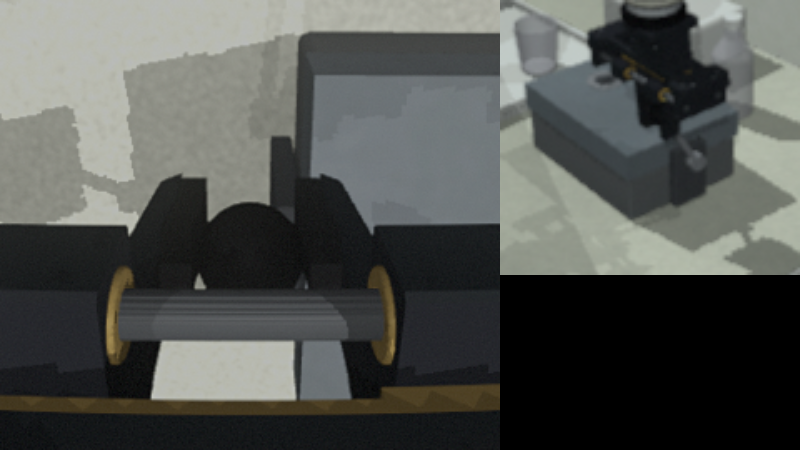

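The ball sits firmly between the fingers at (250,250) in the crop, and the lever leans forward. The force is starting to rise at the stop, so I give one more small push to confirm.

>>> play_rows([
  [0, 0, 0, 0.04, 0, 0.023, 0.2],
  [0, 0, 0, 0.04, 0, 0.023, 0.2],
  [0, 0, 0, 0, 0, 0, 0.2],
])

```text
time_s: 7.87
tool_pos: [0.5259, 0.0442, 0.143]
tool_rot: [0.056, 0.998, -0.001, 0.015]
wrist_force: [19.3, -11.6, 8.4]
grip_width: 0.309
grasp_force: 29.0
```

```bash
python3 - <<'E'
from h import *
plan([.628,.0326,.1442],83.6)
s=status.get_state(); print(s['wrist_force'],s['grip_width']*88,s['grasp_force'])
E
```

```text
t 7.87 pos [0.5259 0.0442 0.143 ] yaw 83.63 tilt 1.74 turn deg 0.03 fs total 0.0 shift fs total(after turn) [-1.37e+00 -1.00e-03 -1.60e-02] minrows 1.0 3.0
[ 19.27432772 -11.64219335   8.4234321 ] 27.215004613028665 28.966862820088863
```

>>> play_rows([
  [0, 0, 0, -0.045, 0, -0.025, 0.2],
  [0, 0, 0, -0.045, 0, -0.026, 0.2],
  [0, 0, 0, -0.051, 0, -0.028, 0.2],
  [0, 0, 0, -0.052, 0, -0.026, 0.2],
  [0, 0, 0, -0.053, 0, -0.023, 0.2],
  [0, 0, 0, -0.054, 0, -0.021, 0.2],
  [0, 0, 0, -0.055, 0, -0.019, 0.2],
  [0, 0, 0, -0.056, 0, -0.016, 0.2],
])

```text
time_s: 8.53
tool_pos: [0.5473, 0.0417, 0.1526]
tool_rot: [0.056, 0.998, -0.001, 0.004]
wrist_force: [0.8, -6.8, 10.4]
grip_width: 0.313
grasp_force: 28.8
```

>>> play_rows([
  [0, 0, 0, -0.056, 0, -0.014, 0.2],
  [0, 0, 0, -0.057, 0, -0.011, 0.2],
  [0, 0, 0, -0.057, 0, -0.009, 0.2],
  [0, 0, 0, -0.058, 0, -0.006, 0.2],
  [0, 0, 0, -0.058, 0, -0.004, 0.2],
  [0, 0, 0, -0.058, 0, -0.001, 0.2],
  [0, 0, 0, -0.058, 0, 0.001, 0.2],
  [0, 0, 0, -0.058, 0, 0.004, 0.2],
])

```text
time_s: 9.2
tool_pos: [0.5821, 0.0377, 0.1558]
tool_rot: [0.056, 0.998, -0.001, 0.005]
wrist_force: [3.7, -7.9, 9.0]
grip_width: 0.306
grasp_force: 28.7
```

```bash
python3 - <<'E'
from h import *
plan([.628,.0326,.1442],83.6)
s=status.get_state(); print(s['wrist_force'],s['grip_width']*88,s['grasp_force'])
E
```

```text
t 9.2 pos [0.5821 0.0377 0.1558] yaw 83.58 tilt 0.58 turn deg -0.02 fs total -0.0 shift fs total(after turn) [-0.615  0.     0.155] minrows 1.0 2.0
[ 3.65043095 -7.8871433   8.95277015] 26.961258363893496 28.716025594621897
```

>>> play_rows([
  [0, 0, 0, -0.058, 0, 0.006, 0.2],
  [0, 0, 0, -0.057, 0, 0.009, 0.2],
  [0, 0, 0, -0.057, 0, 0.011, 0.2],
  [0, 0, 0, -0.056, 0, 0.014, 0.2],
  [0, 0, 0, -0.056, 0, 0.016, 0.2],
  [0, 0, 0, -0.055, 0, 0.019, 0.2],
  [0, 0, 0, -0.054, 0, 0.021, 0.2],
  [0, 0, 0, -0.053, 0, 0.023, 0.2],
])

```text
time_s: 9.87
tool_pos: [0.6151, 0.034, 0.1462]
tool_rot: [0.056, 0.998, -0.001, 0.005]
wrist_force: [2.8, -7.0, 5.0]
grip_width: 0.3
grasp_force: 29.0
```

>>> play_rows([
  [0, 0, 0, -0.052, 0, 0.026, 0.2],
  [0, 0, 0, -0.051, 0, 0.028, 0.2],
  [0, 0, 0, 0, 0, 0, 0.2],
])

```text
time_s: 10.12
tool_pos: [0.6211, 0.0334, 0.1423]
tool_rot: [0.056, 0.998, -0.001, 0.002]
wrist_force: [-2.1, -6.5, 12.7]
grip_width: 0.294
grasp_force: 28.5
```

```bash
python3 - <<'E'
from h import *
plan([.628,.0326,.1442],83.6)
s=status.get_state(); print(s['wrist_force'],s['grip_width']*88,s['grasp_force'])
E
```

```text
t 10.12 pos [0.6211 0.0334 0.1423] yaw 83.57 tilt 0.29 turn deg -0.03 fs total -0.0 shift fs total(after turn) [-0.092 -0.    -0.026] minrows 1.0 1.0
[-2.11912558 -6.47224284 12.65333059] 25.888377557554367 28.516875095665455
```

>>> play_rows([
  [0, 0, 0, -0.03, 0, -0.01, 0.2],
  [0, 0, 0, -0.03, 0, -0.01, 0.2],
  [0, 0, 0, -0.03, 0, 0, 0.2],
  [0, 0, 0, 0, 0, 0, 0.2],
])

```text
time_s: 10.45
tool_pos: [0.6219, 0.0333, 0.1419]
tool_rot: [0.056, 0.998, -0.001, -0.004]
wrist_force: [-15.8, -5.2, 16.1]
grip_width: 0.3
grasp_force: 28.5
```

```bash
python3 - <<'E'
from h import *
plan([.628,.0326,.1442],83.6)
s=status.get_state(); print(s['wrist_force'],s['grip_width']*88,s['grasp_force'])
E
```

```text
t 10.45 pos [0.6219 0.0333 0.1419] yaw 83.57 tilt 0.49 turn deg -0.03 fs total -0.0 shift fs total(after turn) [-0.082  0.    -0.03 ] minrows 1.0 1.0
[-15.78302047  -5.19762707  16.12092854] 26.369436088507495 28.510498981922865
```

>>> play_rows([
  [0, 0, 0, 0.05, 0, -0.02, 0.2],
  [0, 0, 0, 0.03, 0, -0.03, 0.3],
  [0, 0, 0, 0, 0, 0, 0.5],
  [0, 0, 0, 0, 0, 0, 0.8],
  [0, 0, 0, 0, 0, 0, 0.8],
  [0, 0, 0, 0, 0, -0.05, 0.8],
  [0, 0, 0, 0, 0, -0.25, 1],
  [0, 0, 0, 0, 0, -0.4, 1],
])

```text
time_s: 11.12
tool_pos: [0.617, 0.0351, 0.1934]
tool_rot: [0.056, 0.998, -0.0, -0.004]
wrist_force: [0.5, 0.2, 0.5]
grip_width: 0.727
grasp_force: 0.0
```

>>> play_rows([
  [0, 0, 0, 0, 0, -0.4, 1],
  [0, 0, 0, 0, 0, -0.4, 1],
  [0, 0, 0, 0, -0.1, -0.4, 1],
  [0, 0, 0, 0.1, -0.2, -0.2, 1],
  [0, 0, 0, 0.15, -0.4, 0, 1],
  [0, 0, 0, 0.15, -0.45, 0, 1],
  [0, 0, 0, 0.15, -0.45, 0, 1],
  [0, 0, 0, 0.15, -0.45, 0, 1],
])

```text
time_s: 11.78
tool_pos: [0.5497, -0.1128, 0.3024]
tool_rot: [0.055, 0.998, 0.0, 0.001]
wrist_force: [0.1, -0.2, -1.6]
grip_width: 0.999
grasp_force: 0.0
```

>>> play_rows([
  [0, 0, 0, 0.15, -0.45, 0, 1],
  [0, 0, 0, 0.15, -0.45, 0, 1],
  [0, 0, 0, 0.15, -0.45, 0, 1],
  [0, 0, 0, 0.15, -0.45, 0, 1],
  [0, 0, 0, 0.15, -0.4, 0, 1],
  [0, 0, 0, 0.1, -0.22, 0, 1],
  [0, 0, 0, 0, 0, 0, 1],
  [0, 0, 0, 0, 0, 0, 1],
])

```text
time_s: 12.45
tool_pos: [0.4664, -0.2858, 0.3019]
tool_rot: [0.057, 0.998, 0.0, 0.0]
wrist_force: [-0.2, -0.2, 1.0]
grip_width: 0.997
grasp_force: 0.0
```

```bash
python3 - <<'E'
from h import *
plan([.47,-.29,.28],83.6)
s=status.get_state()
a=eyes.camera('wrist'); cv2.imwrite('pics/f0.png',a[:,:,::-1])
for n,z in (('key_head',.068),('key',.016),('key_stand',0)):
    for x in models.mark_of('wrist',n)[:3]: print(n,np.round(x['location'],1),round(x['score'],2),atz('wrist',x['location'],z,s).round(4))
c=cv2.resize(a[90:330,130:430],(750,600),interpolation=cv2.INTER_CUBIC); cv2.imwrite('pics/f.png',c[:,:,::-1])
E
```

```text
t 12.45 pos [ 0.4664 -0.2858  0.3019] yaw 83.45 tilt 0.06 turn deg -0.15 fs total -0.002 shift fs total(after turn) [-0.054 -0.05   0.292] minrows 1.0 1.0
key_head [387.8  76.5] 0.78 [ 0.3602 -0.152   0.068 ]
key_head [283.2 235.6] 0.76 [ 0.537  -0.2898  0.068 ]
key [370.3  81.8] 0.66 [ 0.3608 -0.1574  0.016 ]
key [280.9 222.4] 0.62 [ 0.5372 -0.2926  0.016 ]
key_stand [282.7 221.6] 0.57 [ 0.542  -0.2904  0.    ]
key_stand [529.6 236.1] 0.55 [0.6119 0.0977 0.    ]
```

View pics/f.png

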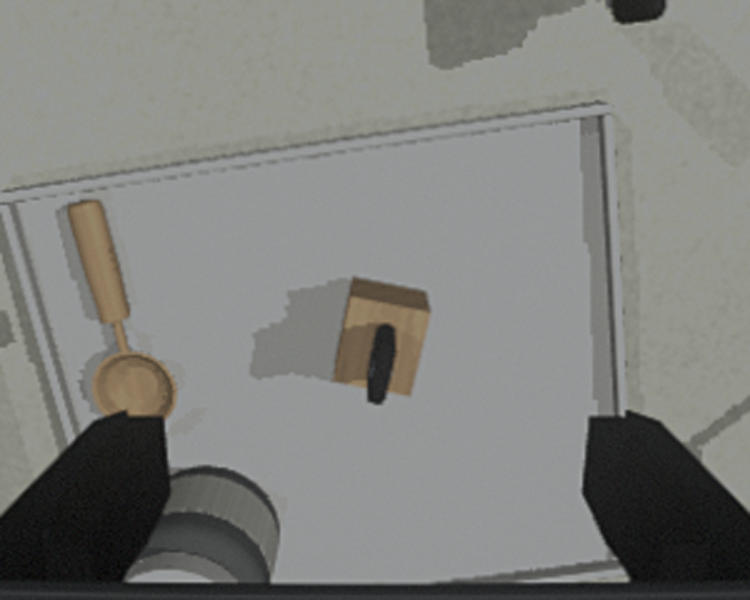

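The crop shows the stand at (382,338) with the black key head, a narrow strip, at (381,364). The spoon is at (100,270) and (135,385), the tub at (210,530), and the look-alike on the bench at the top (640,5). I fit the head box silhouette to get pose and size.

```bash
cat > fit.py <<'E'
from h import *
from scipy.optimize import minimize
def fit(im,s,cx,cy,x0,thr=120,zlo=.050,zhi=.086,free_w=True):
    g=im.astype(int).sum(2); m=np.zeros(g.shape,np.uint8); m[cy-45:cy+45,cx-45:cx+45]=(g[cy-45:cy+45,cx-45:cx+45]<thr)
    n,l,st,c=cv2.connectedComponentsWithStats(m); k=1+np.argmin([np.hypot(*(c[i]-[cx,cy]))-0.05*st[i,4] for i in range(1,n)]); m=(l==k).astype(np.uint8)
    S=8; y0,x0p=cy-45,cx-45
    M=cv2.resize(m[y0:y0+90,x0p:x0p+90],None,fx=S,fy=S,interpolation=cv2.INTER_LINEAR)
    def sil(p):
        x,y,yaw=p[:3]; w=p[3] if len(p)>3 else .034
        a=np.radians(yaw); u=np.array([np.cos(a),np.sin(a)]); v=np.array([-u[1],u[0]]); P=[]
        for i in(-1,1):
            for j in(-1,1):
                for dz in (0,1):
                    for e,f in ((1,.85),(.8,1)):
                        q=np.array([x,y])+u*i*w/2*e+v*j*.005
                        zc=(zlo+zhi)/2; P.append([*q, zc+(1 if dz else -1)*(zhi-zlo)/2*f])
        q=(proj('wrist',P,s)-[x0p,y0]+.5)*S
        o=np.zeros_like(M); cv2.fillConvexPoly(o,cv2.convexHull(q.astype(np.float32)).round().astype(np.int32),1); return o
    def cost(p): o=sil(p); return 1-(o&M).sum()/max(1,(o|M).sum())
    best=None
    for yaw in np.arange(x0[2]-30,x0[2]+31,10):
        p=[x0[0],x0[1],yaw]+([.034] if free_w else [])
        sx=np.array([p]+[np.array(p)+d for d in np.diag([.006,.006,8,.004][:len(p)])])
        r=minimize(cost,p,method='Nelder-Mead',options=dict(initial_simplex=sx,xatol=1e-4,fatol=1e-4))
        if best is None or r.fun<best.fun: best=r
    return best.x,best.fun,m.sum()
E
python3 - <<'E'
from fit import *
s=status.get_state(); im=cv2.imread('pics/f0.png')
print(fit(im,s,282,236,[.538,-.29,0]))
print(fit(im,s,282,236,[.538,-.29,0],free_w=False))
# block top edges at z=.046 from crop (scale 2.5, offset 130,90)
for p in ((352,280),(430,292),(333,382),(411,396)): print(atz('wrist',(130+p[0]/2.5,90+p[1]/2.5),.046,s).round(4))
E
```

```text
(array([ 5.41969410e-01, -2.92460411e-01,  4.90338207e+01,  7.07281057e-06]), np.float64(0.9719923615531508), np.uint64(2))
(array([ 0.55129852, -0.28786258, -4.28748476]), np.float64(0.9949221004039238), np.uint64(2))
[ 0.4973 -0.2998  0.046 ]
[ 0.5084 -0.2596  0.046 ]
[ 0.5539 -0.3171  0.046 ]
[ 0.567  -0.2754  0.046 ]
```

```bash
sed -i 's/k=1+np.argmin.*; m=/k=1+np.argmax(st[1:,4]*(np.hypot(*(c[1:]-[cx,cy]).T)<20)); m=/' fit.py; python3 - <<'E'
from fit import *
s=status.get_state(); im=cv2.imread('pics/f0.png')
print(im[225:248:4,272:292:2].sum(2))
for t in (90,120,150):
  print(t,fit(im,s,282,236,[.538,-.29,-10],thr=t)); print(fit(im,s,282,236,[.538,-.29,-10],thr=t,free_w=False))
for p in ((349,302),(428,312),(333,382),(411,396)): print(atz('wrist',(130+p[0]/2.5,90+p[1]/2.5),.046,s).round(4))
E
```

```text
[[285 282 276 259 113 106 107 114 266 346]
 [289 280 279 232 103 120 123 127 253 336]
 [286 272 276 142 112 124 123 109 304 329]
 [281 278 256 167 120 124 117 155 343 328]
 [279 280 235 114 124 122 114 262 331 334]
 [451 447 372 100 119 135 149 339 331 337]]Traceback (most recent call last):
  File "<stdin>", line 5, in <module>
  File "fit.py", line 5, in fit
    n,l,st,c=cv2.connectedComponentsWithStats(m); k=1+np.argmax(st[1:,4]*(np.hypot(*(c[1:]-[cx,cy]).T)<20)); m=(l==k).astype(np.uint8)
                                                      ~~~~~~~~~^^^^^^^^^^^^^^^^^^^^^^^^^^^^^^^^^^^^^^^^^^^^
    return _wrapfunc(a, 'argmax', axis=axis, out=out, **kwds)
    return bound(*args, **kwds)
ValueError: attempt to get argmax of an empty sequence
```

```bash
python3 - <<'E'
from fit import *
s=status.get_state(); im=cv2.imread('pics/f0.png')
for t in (160,200):
  print(t,fit(im,s,282,236,[.538,-.29,-10],thr=t)); print(fit(im,s,282,236,[.538,-.29,-10],thr=t,free_w=False))
for p in ((349,302),(428,312),(333,382),(411,396)): print(atz('wrist',(130+p[0]/2.5,90+p[1]/2.5),.046,s).round(4))
E
```

```text
Traceback (most recent call last):
  File "fit.py", line 24, in fit
    r=minimize(cost,p,method='Nelder-Mead',options=dict(initial_simplex=sx,xatol=1e-4,fatol=1e-4))
  File "fit.py", line 19, in cost
    def cost(p): o=sil(p); return 1-(o&M).sum()/max(1,(o|M).sum())
                   ~~~^^^
  File "fit.py", line 17, in sil
    q=(proj('wrist',P,s)-[x0p,y0]+.5)*S
       ~~~~^^^^^^^^^^^^^
  File "h.py", line 22, in proj
    K,d,V=cam(name,st); P=np.atleast_2d(np.array(P,float)); return cv2.projectPoints(P,cv2.Rodrigues(V[:3,:3])[0],V[:3,3],K,d)[0][:,0]
          ~~~^^^^^^^^^
  File "h.py", line 10, in cam
    i=eyes.camera_info(name); K=np.array([[i['fx'],0,i['cx']],[0,i['fy'],i['cy']],[0,0,1.]]); d=np.array(i['distortion'],float)
ValueError: time passes only in moves, steps and waits
```

```bash
sed -i 's/^def cam(name,st=None):/from functools import lru_cache\n@lru_cache\ndef info(n): return eyes.camera_info(n)\ndef cam(name,st=None):/; s/i=eyes.camera_info(name); K=/i=info(name); K=/' h.py; python3 - <<'E'
from fit import *
s=status.get_state(); im=cv2.imread('pics/f0.png'); print(s['time_s'])
for t in (160,200):
  print(t,fit(im,s,282,236,[.538,-.29,-10],thr=t)); print(fit(im,s,282,236,[.538,-.29,-10],thr=t,free_w=False))
for p in ((349,302),(428,312),(333,382),(411,396)): print(atz('wrist',(130+p[0]/2.5,90+p[1]/2.5),.046,s).round(4))
E
```

```text
12.65
160 (array([  0.53592508,  -0.28964451, -12.98749674,   0.0300195 ]), np.float64(0.18349816332297264), np.uint64(237))
(array([  0.53591138,  -0.28960871, -12.46463516]), np.float64(0.236020942408377), np.uint64(237))
200 (array([  0.53581899,  -0.28958674, -13.88223153,   0.03009723]), np.float64(0.11740621887794622), np.uint64(262))
(array([  0.53540818,  -0.28961234, -12.76679882]), np.float64(0.16812328696281742), np.uint64(262))
[ 0.5091 -0.3028  0.046 ]
[ 0.5193 -0.2617  0.046 ]
[ 0.5539 -0.3171  0.046 ]
[ 0.567  -0.2754  0.046 ]
```

>>> play_rows([
  [0, 0, 0.047, 0, 0, 0.2, 1],
  [0, 0, 0.047, 0, 0, 0.35, 1],
  [0, 0, 0, -0.25, 0.05, 0.35, 0.8],
  [0, 0, 0, -0.25, 0.05, 0.35, 0.8],
  [0, 0, 0, -0.25, 0.05, 0.35, 0.8],
  [0, 0, 0, -0.16, 0.04, 0.35, 0.8],
  [0, 0, 0, 0, 0, 0.08, 0.7],
  [0, 0, 0, 0, 0, 0, 0.7],
])

```text
time_s: 13.32
tool_pos: [0.5349, -0.2868, 0.1462]
tool_rot: [0.128, 0.992, 0.001, -0.003]
wrist_force: [0.3, 0.6, 0.0]
grip_width: 0.701
grasp_force: 0.0
```

```bash
python3 - <<'E'
from fit import *
plan([.536,-.2895,.06],75)
s=status.get_state(); im=eyes.camera('wrist')[:,:,::-1].copy(); cv2.imwrite('pics/g0.png',im)
p=proj('wrist',[.536,-.2895,.068],s)[0]; print(p)
for x in models.mark_of('wrist','key_head')[:2]: print(x['location'],x['score'],atz('wrist',x['location'],.068,s))
for t in (160,200):
  print(t,fit(im,s,int(p[0]),int(p[1]),[.536,-.2895,-14],thr=t)); print(fit(im,s,int(p[0]),int(p[1]),[.536,-.2895,-14],thr=t,free_w=False))
cv2.imwrite('pics/g.png',cv2.resize(im[100:340,130:430],(750,600),interpolation=cv2.INTER_CUBIC))
E
```

```text
t 13.32 pos [ 0.5349 -0.2868  0.1462] yaw 75.26 tilt 0.37 turn deg 0.26 fs total 0.003 shift fs total(after turn) [-0.024 -0.03   1.149] minrows 1.0 3.0
[276.88563817 229.5063363 ]
[277.0, 208.5] 0.73 [ 0.52024857 -0.28521207  0.068     ]
[276.4, 228.1] 0.67 [ 0.53483034 -0.28956146  0.068     ]
160 (array([  0.53570497,  -0.29137207, -18.74015241,   0.03048695]), np.float64(0.16397205387883307), np.uint64(674))
(array([  0.53623539,  -0.29170353, -19.8055159 ]), np.float64(0.2020652030279576), np.uint64(674))
200 (array([  0.53555241,  -0.29120286, -18.06358168,   0.03131028]), np.float64(0.12199432122788556), np.uint64(712))
(array([  0.53525667,  -0.29109425, -17.88315345]), np.float64(0.15882397229332934), np.uint64(712))
```

View pics/g.png

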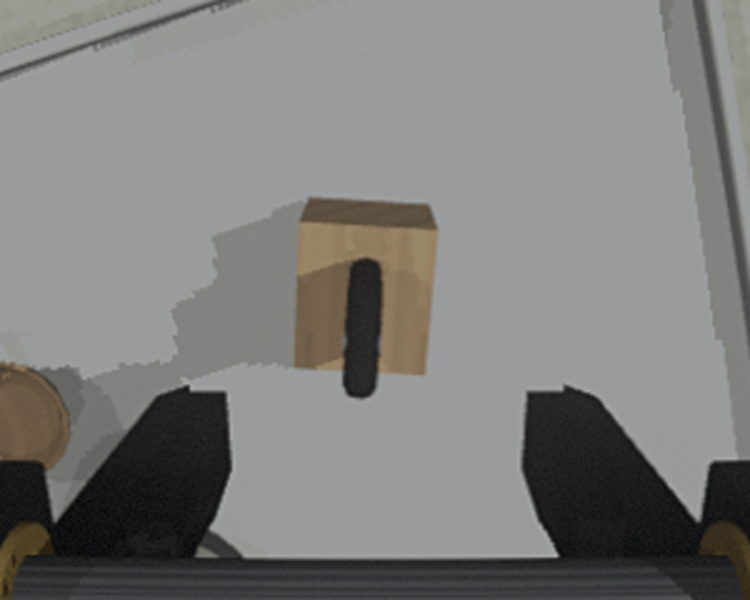

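The stand and the key head (centreline (366,260)–(360,397)) are about 2.5° off the tool and about 4 mm left of the jaw centre. It stands in the wooden block, shoulder on top, and fits the size given (width about 31–34 mm, 10 mm thick). I go down and grip.

>>> play_rows([
  [0, 0, 0.025, -0.012, -0.026, 0.15, 0.6],
  [0, 0, 0, -0.012, -0.025, 0.25, 0.5],
  [0, 0, 0, 0, 0, 0.25, 0.5],
  [0, 0, 0, 0, 0, 0.25, 0.5],
  [0, 0, 0, 0, 0, 0.2, 0.5],
  [0, 0, 0, 0, 0, 0.05, 0.5],
  [0, 0, 0, 0, 0, 0, 0.5],
], squeeze=45)

```text
time_s: 14.0
tool_pos: [0.5364, -0.2935, 0.0639]
tool_rot: [0.149, 0.989, -0.0, 0.0]
wrist_force: [-0.3, 0.8, -0.7]
grip_width: 0.501
grasp_force: 0.0
```

```bash
python3 - <<'E'
from h import *
plan([.5355,-.291,.06],73)
E
```

```text
t 14.0 pos [ 0.5364 -0.2935  0.0639] yaw 72.85 tilt 0.02 turn deg -0.15 fs total -0.002 shift fs total(after turn) [0.022 0.028 0.052] minrows 1.0 1.0
```

>>> play_rows([
  [0, 0, 0, 0.02, 0.028, 0.045, 0.4],
  [0, 0, 0, 0, 0, 0, 0.3],
  [0, 0, 0, 0, 0, 0, 0],
  [0, 0, 0, 0, 0, 0, 0],
  [0, 0, 0, 0, 0, 0, 0],
  [0, 0, 0, 0, 0, 0, 0],
  [0, 0, 0, 0, 0, 0, 0],
  [0, 0, 0, 0, 0, 0, 0],
])

```text
time_s: 14.67
tool_pos: [0.5363, -0.2911, 0.0603]
tool_rot: [0.149, 0.989, -0.0, 0.0]
wrist_force: [-0.6, 0.8, 4.1]
grip_width: 0.111
grasp_force: 45.0
```

```bash
python3 - <<'E'
from h import *
plan([.5355,-.291,.06],73)
s=status.get_state(); print(s['wrist_force'],s['grip_width']*88,s['grasp_force'])
E
```

```text
t 14.67 pos [ 0.5363 -0.2911  0.0603] yaw 72.87 tilt 0.05 turn deg -0.13 fs total -0.001 shift fs total(after turn) [ 0.01  -0.002  0.004] minrows 1.0 1.0
[-0.59904923  0.77717475  4.1354474 ] 9.806447208028025 45.00095536932349
```

>>> play_rows([
  [0, 0, 0, 0, 0, -0.05, 0],
  [0, 0, 0, 0, 0, -0.15, 0],
  [0, 0, 0, 0, 0, -0.2, 0],
  [0, 0, 0, 0, 0, -0.3, 0],
  [0, 0, 0, 0, 0, -0.4, 0],
  [0, 0, 0, 0, 0, -0.4, 0],
  [0, 0, 0, 0, 0, -0.5, 0],
  [0, 0, 0, 0, 0, -0.5, 0],
])

```text
time_s: 15.33
tool_pos: [0.5348, -0.2903, 0.2485]
tool_rot: [0.149, 0.989, 0.0, -0.001]
wrist_force: [-0.1, -1.3, 0.2]
grip_width: 0.108
grasp_force: 45.0
```

>>> play_rows([
  [0, 0, 0, 0, 0, -0.3, 0],
  [0, 0, 0, 0, 0, 0, 0],
])

```text
time_s: 15.5
tool_pos: [0.5385, -0.2925, 0.278]
tool_rot: [0.149, 0.989, -0.002, 0.005]
wrist_force: [0.7, -0.3, -0.0]
grip_width: 0.107
grasp_force: 45.0
```

```bash
python3 - <<'E'
from h import *
s={'tool_pos':[.6252,.0363,.2385],'tool_rot':[.052,.999,0,-.006]}
im=cv2.imread('pics/d.png'); 
L=atz('wrist',(491,160),.1,s); print('lock d',L)
for n,p in dict(FR=(305,52),BR=(301,247),BL=(528,247)).items(): print(n,atz('wrist',p,.1,s).round(4))
a=np.array([atz('wrist',p,.1,s) for p in ((305,52),(301,247),(528,247))]); print(np.degrees(np.arctan2(*(a[1]-a[0])[[1,0]])),np.degrees(np.arctan2(*(a[2]-a[1])[[1,0]]))-90)
plan([.57,.20,.25],83.5)
s=status.get_state(); print(s['grip_width']*88,s['grasp_force'])
E
```

```text
lock d [0.60185317 0.23253075 0.1       ]
FR [0.4973 0.07   0.1   ]
BR [0.6687 0.0519 0.1   ]
BL [0.6942 0.281  0.1   ]
-6.0144779004069155 -6.334725459006748
t 15.5 pos [ 0.5385 -0.2925  0.278 ] yaw 72.87 tilt 0.68 turn deg -10.63 fs total -0.118 shift fs total(after turn) [0.326 6.573 0.373] minrows 2.0 13.0
9.40602893525083 44.99982666224241
```

>>> play_rows([
  [0, 0, -0.06, 0, 0.1, 0, 0],
  [0, 0, -0.06, 0, 0.2, 0, 0],
  [0, 0, 0, -0.02, 0.4, 0, 0],
  [0, 0, 0, -0.02, 0.45, 0, 0],
  [0, 0, 0, -0.02, 0.45, 0, 0],
  [0, 0, 0, 0, 0.45, 0, 0],
  [0, 0, 0, 0, 0.45, 0, 0],
  [0, 0, 0, 0, 0.45, 0, 0],
])

```text
time_s: 16.17
tool_pos: [0.5664, -0.0703, 0.2684]
tool_rot: [0.055, 0.998, 0.0, -0.001]
wrist_force: [0.4, -1.4, -0.4]
grip_width: 0.108
grasp_force: 45.0
```

>>> play_rows([
  [0, 0, 0, 0, 0.45, 0, 0],
  [0, 0, 0, 0, 0.45, 0, 0],
  [0, 0, 0, 0, 0.45, 0, 0],
  [0, 0, 0, 0, 0.45, 0, 0],
  [0, 0, 0, 0, 0.45, 0, 0],
  [0, 0, 0, 0, 0.45, 0, 0],
  [0, 0, 0, 0, 0.45, 0, 0],
  [0, 0, 0, 0, 0.45, 0, 0],
])

```text
time_s: 16.83
tool_pos: [0.5962, 0.1978, 0.2683]
tool_rot: [0.055, 0.998, -0.001, -0.001]
wrist_force: [-0.2, -0.2, -0.8]
grip_width: 0.113
grasp_force: 45.0
```

>>> play_rows([
  [0, 0, 0, 0, 0.3, 0, 0],
  [0, 0, 0, 0, 0.2, 0.3, 0],
  [0, 0, 0, 0, 0.1, 0.3, 0],
  [0, 0, 0, 0, 0, 0.2, 0],
  [0, 0, 0, 0, 0, 0, 0],
  [0, 0, 0, 0, 0, 0, 0],
])

```text
time_s: 17.33
tool_pos: [0.6006, 0.2406, 0.2074]
tool_rot: [0.055, 0.998, -0.001, -0.002]
wrist_force: [0.0, 0.5, 0.1]
grip_width: 0.107
grasp_force: 45.0
```

```bash
python3 - <<'E'
from h import *
plan([.601,.2345,.17],83.7)
s=status.get_state(); a=eyes.camera('wrist'); cv2.imwrite('pics/i0.png',a[:,:,::-1])
for x in models.mark_of('wrist','keyway')[:2]: print(x['location'],x['score'],atz('wrist',x['location'],.1,s))
M=R.from_quat(s['tool_rot']).as_matrix(); t=np.array(s['tool_pos'])
print('pred tip',proj('wrist',t+M@[0,0,.044],s),'pred head top',proj('wrist',t+M@[0,0,-.026],s),'pred lock',proj('wrist',[.601,.2345,.1],s))
cv2.imwrite('pics/i.png',cv2.resize(a[120:360,130:430],(750,600),interpolation=cv2.INTER_CUBIC)[:,:,::-1])
E
```

```text
t 17.33 pos [0.6006 0.2406 0.2074] yaw 83.69 tilt 0.28 turn deg -0.01 fs total -0.0 shift fs total(after turn) [-0.014 -0.081  0.498] minrows 1.0 1.0
[272.6, 217.6] 0.78 [0.6022888  0.23403401 0.1       ]
pred tip [[279.86853904 245.33885782]] pred head top [[279.6715315  311.84104204]] pred lock [[272.97410284 216.08312736]]
```

View pics/i.png

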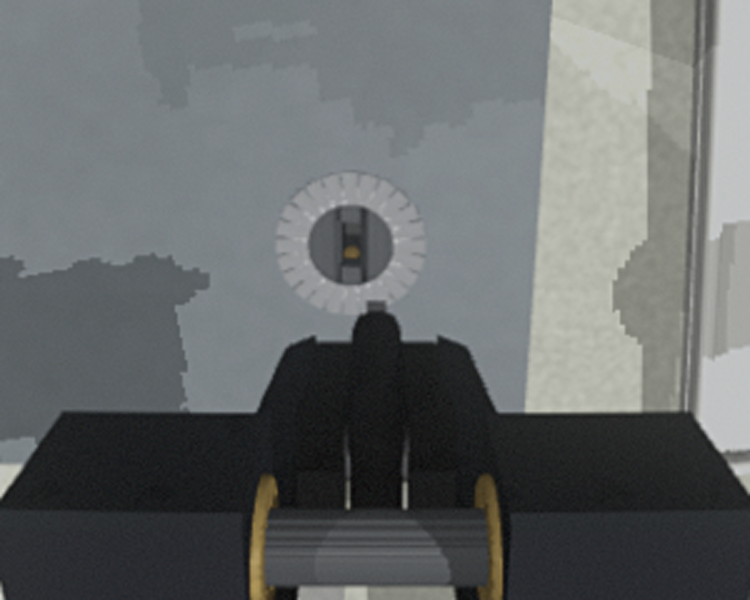

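The lock disc centre is at crop (351,245), and the slot runs vertical, aligned with the key. The blade shows at (376,305), about 8 mm to the right. I correct sideways, drop to just above the mouth and look again.

>>> play_rows([
  [0, 0, 0, -0.02, -0.05, 0.2, 0],
  [0, 0, 0, -0.023, -0.05, 0.25, 0],
  [0, 0, 0, 0, 0, 0.2, 0],
  [0, 0, 0, 0, 0, 0.06, 0],
  [0, 0, 0, 0, 0, 0, 0],
  [0, 0, 0, 0, 0, 0, 0],
])

```text
time_s: 17.93
tool_pos: [0.6053, 0.2333, 0.1578]
tool_rot: [0.055, 0.998, 0.0, 0.001]
wrist_force: [0.3, -0.1, -0.5]
grip_width: 0.11
grasp_force: 45.0
```

```bash
python3 - <<'E'
from h import *
plan([.603,.2328,.154],83.7)
s=status.get_state(); a=eyes.camera('wrist'); cv2.imwrite('pics/j0.png',a[:,:,::-1])
for x in models.mark_of('wrist','keyway')[:2]: print(x['location'],x['score'],atz('wrist',x['location'],.1,s))
M=R.from_quat(s['tool_rot']).as_matrix(); t=np.array(s['tool_pos'])
print('tip',proj('wrist',t+M@[0,0,.044],s),'blade front',proj('wrist',t+M@[0.007,0,.035],s),'lock',proj('wrist',[.6022,.2325,.1],s))
cv2.imwrite('pics/j.png',cv2.resize(a[170:290,205:355],(750,600),interpolation=cv2.INTER_CUBIC)[:,:,::-1])
E
```

```text
t 17.93 pos [0.6053 0.2333 0.1578] yaw 83.64 tilt 0.1 turn deg -0.06 fs total -0.001 shift fs total(after turn) [ 0.03 -0.01  0.05] minrows 1.0 1.0
[276.6, 234.4] 0.89 [0.60321102 0.23130216 0.1       ]
tip [[279.86655709 245.33473022]] blade front [[279.84321774 240.73809409]] lock [[278.1871865  232.83804559]]
```

View pics/j.png

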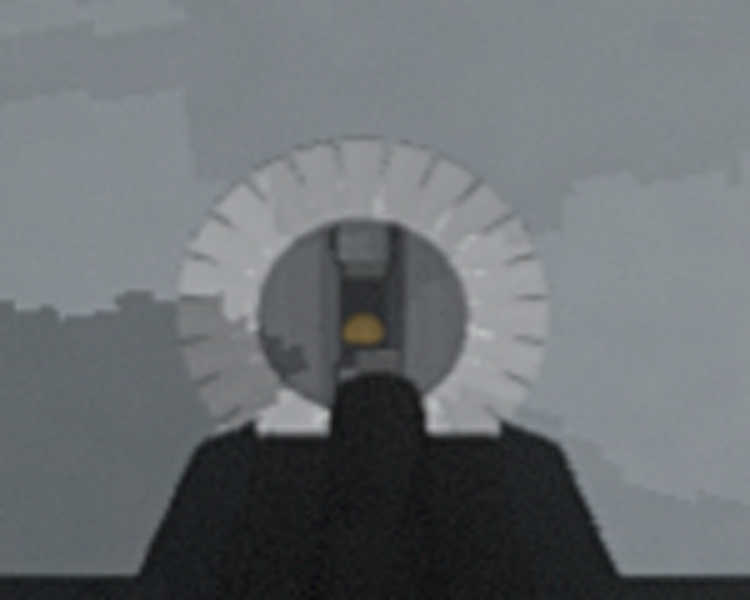

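The lock disc centre is at crop (363,317) and the key centreline at column 377, so the key needs 1.8 mm left and 2.4 mm back. Then I ease down into the mouth.

>>> play_rows([
  [0, 0, 0, 0.032, -0.024, 0, 0],
  [0, 0, 0, 0, 0, 0.05, 0],
  [0, 0, 0, 0, 0, 0.08, 0],
  [0, 0, 0, 0, 0, 0.08, 0],
  [0, 0, 0, 0, 0, 0.06, 0],
  [0, 0, 0, 0, 0, 0.06, 0],
  [0, 0, 0, 0, 0, 0, 0],
])

```text
time_s: 18.62
tool_pos: [0.6017, 0.2315, 0.1301]
tool_rot: [0.055, 0.998, -0.0, -0.001]
wrist_force: [1.5, -0.6, -0.8]
grip_width: 0.107
grasp_force: 45.0
```

```bash
python3 - <<'E'
from h import *
plan([.6027,.2318,.134],83.7)
s=status.get_state(); print(s['wrist_force'],s['wrist_torque'],s['grip_width']*88,s['grasp_force'])
E
```

```text
t 18.62 pos [0.6017 0.2315 0.1301] yaw 83.67 tilt 0.07 turn deg -0.03 fs total -0.0 shift fs total(after turn) [-0.013  0.005 -0.052] minrows 1.0 1.0
[ 1.53666696 -0.63589113 -0.7663956 ] [ 0.02048738 -0.127861    0.05396179] 9.432562804213088 44.99974952079356
```

The tip is about 14 mm inside the slot with almost no force. Now I press through the pins.

>>> play_rows([
  [0, 0, 0, 0, 0, 0.06, 0],
  [0, 0, 0.01, 0, 0, 0.06, 0],
  [0, 0, -0.02, 0, 0, 0.05, 0],
  [0, 0, 0.01, 0, 0, 0.05, 0],
  [0, 0, 0, 0, 0, 0, 0],
])

```text
time_s: 19.03
tool_pos: [0.6024, 0.232, 0.1151]
tool_rot: [0.056, 0.998, 0.0, 0.0]
wrist_force: [1.4, 0.5, -2.5]
grip_width: 0.106
grasp_force: 45.0
```

```bash
python3 - <<'E'
from h import *
plan([.6027,.2318,.114],83.7)
s=status.get_state(); print(s['wrist_force'],s['wrist_torque'],s['grip_width']*88,s['grasp_force'])
E
```

```text
t 19.03 pos [0.6024 0.232  0.1151] yaw 83.62 tilt 0.05 turn deg -0.08 fs total -0.001 shift fs total(after turn) [-0.005 -0.002  0.014] minrows 1.0 1.0
[ 1.40272521  0.50018706 -2.48827042] [ 0.13116056 -0.32321737 -0.00099575] 9.295483281526048 44.99960906803608
```

>>> play_rows([
  [0, 0, 0, 0, 0, 0.03, 0],
  [0, 0, 0, 0, 0, 0.03, 0],
  [0, 0, 0, 0, 0, 0, 0],
])

```text
time_s: 19.28
tool_pos: [0.6027, 0.232, 0.1139]
tool_rot: [0.055, 0.998, 0.0, 0.001]
wrist_force: [-5.4, -2.3, 15.4]
grip_width: 0.111
grasp_force: 45.0
```

```bash
python3 - <<'E'
from h import *
plan([.6027,.2318,.114],83.7)
s=status.get_state(); print(s['wrist_force'],s['wrist_torque'],s['grip_width']*88,s['grasp_force'])
a=eyes.camera('wrist'); b=eyes.camera('side')
M=R.from_quat(s['tool_rot']).as_matrix(); t=np.array(s['tool_pos'])
print([proj('side',[.6022,.2318,z],s).round(1).tolist() for z in (.1,.14)])
a=cv2.resize(a[150:330,180:380],(500,450),interpolation=cv2.INTER_CUBIC); b=cv2.resize(b[150:240,200:260],(300,450),interpolation=cv2.INTER_CUBIC)
cv2.imwrite('pics/k.png',np.hstack([a,b])[:,:,::-1])
E
```

```text
t 19.28 pos [0.6027 0.232  0.1139] yaw 83.67 tilt 0.07 turn deg -0.03 fs total -0.0 shift fs total(after turn) [-0.001 -0.002 -0.001] minrows 1.0 1.0
[-5.43002177 -2.31131133 15.42911699] [-0.32209023  0.96385661 -0.10168571] 9.764394464977904 45.0039351079613
[[[242.0, 191.8]], [[241.5, 181.2]]]
```

View pics/k.png

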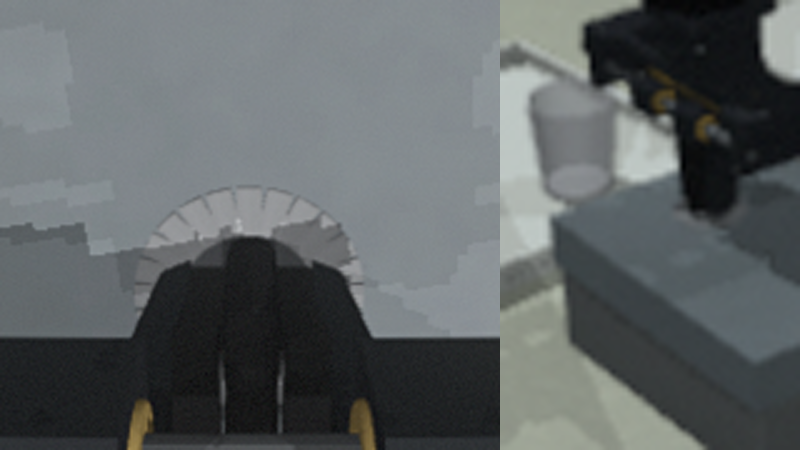

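The side view shows the fingers right down at the lock, and the key head sits centred over the disc. TCP is at the predicted home height (0.114) with 15 N. I press harder with a jiggle to confirm it is home.

>>> play_rows([
  [0, 0, 0.015, 0, 0, 0.03, 0],
  [0, 0, -0.03, 0.01, 0, 0.02, 0],
  [0, 0, 0.03, -0.02, 0, 0.02, 0],
  [0, 0, -0.03, 0.02, 0, 0, 0],
  [0, 0, 0.015, -0.01, 0, 0, 0],
  [0, 0, 0, 0, 0, 0, 0],
])

```text
time_s: 19.88
tool_pos: [0.603, 0.2321, 0.1135]
tool_rot: [0.056, 0.998, 0.0, 0.001]
wrist_force: [-15.1, -4.1, 36.9]
grip_width: 0.112
grasp_force: 45.0
```

```bash
python3 - <<'E'
from h import *
plan([.6027,.2318,.114],83.7)
s=status.get_state(); print(s['wrist_force'],s['wrist_torque'],s['grip_width']*88,s['grasp_force'])
E
```

```text
t 19.88 pos [0.603  0.2321 0.1135] yaw 83.63 tilt 0.14 turn deg -0.07 fs total -0.001 shift fs total(after turn) [ 0.003 -0.005 -0.006] minrows 1.0 1.0
[-15.08705978  -4.12506956  36.90106324] [-0.96740838  2.52270673 -0.02112034] 9.827364861017873 45.00912328250706
```

It is home: no further motion at 37 N. I ease the side and press load, then turn clockwise.

>>> play_rows([
  [0, 0, 0, 0.03, 0.005, -0.04, 0],
  [0, 0, 0.03, 0, 0, 0, 0],
  [0, 0, 0.06, 0, 0, 0, 0],
  [0, 0, 0.07, 0, 0, 0, 0],
  [0, 0, 0.07, 0, 0, 0, 0],
], squeeze=55)

```text
time_s: 20.3
tool_pos: [0.6027, 0.2323, 0.1139]
tool_rot: [0.236, 0.972, 0.001, 0.003]
wrist_force: [-3.0, -5.1, 20.7]
grip_width: 0.109
grasp_force: 55.0
```

```bash
python3 - <<'E'
from h import *
plan([.6027,.2318,.114],83.7-83)
s=status.get_state(); print(s['wrist_force'],s['wrist_torque'],s['grip_width']*88,s['grasp_force'],s['q'])
E
```

```text
t 20.3 pos [0.6027 0.2323 0.1139] yaw 62.69 tilt 0.37 turn deg 61.99 fs total 0.689 shift fs total(after turn) [-0.006 -0.    -0.001] minrows 9.0 1.0
[-3.04032343 -5.07206651 20.66189128] [-0.88454532  0.58266868  0.04121223] 9.627140163409113 55.002783201634884 [ 0.33026742  0.31491629  1.79617202 -0.00221225  1.02433026 -0.76268106]
```

>>> play_rows([
  [0, 0, 0.07, 0, 0, 0, 0],
  [0, 0, 0.07, 0, 0, 0, 0],
  [0, 0, 0.07, 0, 0, 0, 0],
  [0, 0, 0.07, 0, 0, 0, 0],
  [0, 0, 0.07, 0, 0, 0, 0],
  [0, 0, 0.07, 0, 0, 0, 0],
  [0, 0, 0.07, 0, 0, 0, 0],
  [0, 0, 0.07, 0, 0, 0, 0],
])

```text
time_s: 20.97
tool_pos: [0.6031, 0.2322, 0.1139]
tool_rot: [0.627, 0.779, 0.002, 0.003]
wrist_force: [-2.5, -4.7, 19.9]
grip_width: 0.105
grasp_force: 55.0
```

```bash
python3 - <<'E'
from h import *
plan([.6027,.2318,.114],83.7-83)
s=status.get_state(); print(s['wrist_force'],s['wrist_torque'],s['grip_width']*88,s['grasp_force'])
E
```

```text
t 20.97 pos [0.6031 0.2322 0.1139] yaw 12.29 tilt 0.42 turn deg 11.59 fs total 0.129 shift fs total(after turn) [-0.005 -0.006 -0.001] minrows 2.0 1.0
[-2.5017079  -4.6900343  19.90484346] [-0.99725332  0.42106365  0.04145942] 9.220929782304253 55.00239931046963
```

>>> play_rows([
  [0, 0, 0.06, 0, 0, 0, 0],
  [0, 0, 0.06, 0, 0, 0, 0],
  [0, 0, 0.04, 0, 0, 0, 0],
  [0, 0, 0, 0, 0, 0, 0],
])

```text
time_s: 21.3
tool_pos: [0.6032, 0.2322, 0.1139]
tool_rot: [0.719, 0.695, 0.003, 0.002]
wrist_force: [-2.7, -4.7, 19.0]
grip_width: 0.112
grasp_force: 55.0
```

```bash
python3 - <<'E'
from h import *
plan([.6027,.2318,.114],83.7-83)
s=status.get_state(); print(s['wrist_force'],s['wrist_torque'],s['grip_width']*88,s['grasp_force'])
E
```

```text
t 21.3 pos [0.6032 0.2322 0.1139] yaw -1.95 tilt 0.43 turn deg -2.65 fs total -0.029 shift fs total(after turn) [-0.006 -0.007 -0.001] minrows 1.0 1.0
[-2.74101405 -4.7387107  18.95284293] [-0.90235077  0.46788637  0.09892713] 9.860131045254326 55.00671425834298
```

>>> play_rows([
  [0, 0, 0.03, 0, 0, 0, 0],
  [0, 0, 0.02, 0, 0, 0, 0],
  [0, 0, 0, 0, 0, 0, 0],
])

```text
time_s: 21.55
tool_pos: [0.6029, 0.2324, 0.1139]
tool_rot: [0.745, 0.667, 0.003, 0.002]
wrist_force: [-2.3, -4.9, 20.6]
grip_width: 0.11
grasp_force: 55.0
```

```bash
python3 - <<'E'
from h import *
plan([.6027,.2318,.114],83.7-83)
s=status.get_state(); print(s['wrist_force'],s['wrist_torque'],s['grip_width']*88,s['grasp_force'])
E
```

```text
t 21.55 pos [0.6029 0.2324 0.1139] yaw -6.38 tilt 0.39 turn deg -7.08 fs total -0.079 shift fs total(after turn) [-0.007 -0.003 -0.001] minrows 1.0 1.0
[-2.27397614 -4.8651419  20.61049638] [-0.8801906   0.72077908  0.09123671] 9.694594741839728 55.00646458938718
```

>>> play_rows([
  [0, 0, 0.02, 0, 0, 0, 0],
  [0, 0, 0.02, 0, 0, 0, 0],
  [0, 0, 0, 0, 0, 0, 0],
])

```text
time_s: 21.8
tool_pos: [0.6028, 0.2324, 0.1139]
tool_rot: [0.766, 0.643, 0.003, 0.002]
wrist_force: [-3.5, -5.4, 19.9]
grip_width: 0.114
grasp_force: 55.0
```

```bash
python3 - <<'E'
from h import *
plan([.6027,.2318,.114],83.7-83)
s=status.get_state(); print(s['wrist_force'],s['wrist_torque'],s['grip_width']*88,s['grasp_force'])
save('side','l.png')
a=eyes.camera('wrist'); cv2.imwrite('pics/m.png',cv2.resize(a[130:370,130:430],(750,600),interpolation=cv2.INTER_CUBIC)[:,:,::-1])
E
```

```text
t 21.8 pos [0.6028 0.2324 0.1139] yaw -9.95 tilt 0.38 turn deg -10.65 fs total -0.118 shift fs total(after turn) [-0.008 -0.002 -0.001] minrows 2.0 1.0
[-3.45242977 -5.35882426 19.86398656] [-0.86064665  0.65013288  0.20031182] 10.048461998161933 55.006564278155565
```

View pics/m.png

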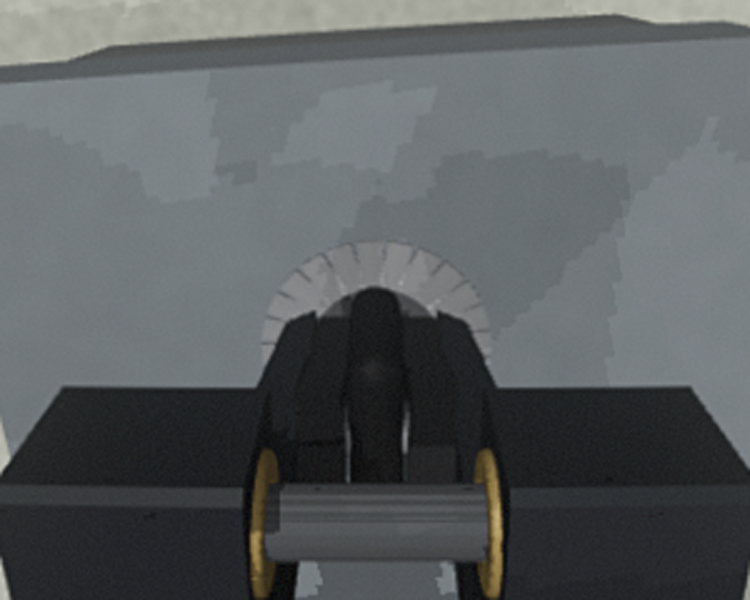

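The key stays upright and centred in the fingers at the turned lock, and the moment has risen past the spring's 0.1 N m, so it is at the stop. I add a small extra turn and hold.

>>> play_rows([
  [0, 0, 0.015, 0, 0, 0, 0],
  [0, 0, 0, 0, 0, 0, 0],
  [0, 0, 0, 0, 0, 0, 0],
  [0, 0, 0, 0, 0, 0, 0],
])

```text
time_s: 22.23
tool_pos: [0.6028, 0.2324, 0.114]
tool_rot: [0.773, 0.635, 0.003, 0.002]
wrist_force: [-3.5, -6.0, 21.8]
grip_width: 0.109
grasp_force: 55.0
```

```bash
python3 - <<'E'
from h import *
plan([.6027,.2318,.114],83.7-83)
s=status.get_state(); print(s['wrist_force'],s['wrist_torque'],s['grip_width']*88,s['grasp_force'])
E
```

```text
t 22.23 pos [0.6028 0.2324 0.114 ] yaw -11.2 tilt 0.39 turn deg -11.9 fs total -0.132 shift fs total(after turn) [-0.008 -0.002 -0.001] minrows 2.0 1.0
[-3.51000897 -6.01996261 21.82603879] [-0.86453923  0.6897777   0.3408363 ] 9.56018287973864 55.006178207695484
```

Torque is now 0.34 N m with little further motion, so the plug is firmly against its stop and held. I hand in.

```bash
python3 -c "
from rig import workorder; print(workorder.finish_job())"
```

```text
the job is handed in; nothing more can be done
None
```

The job is handed in at about 22 s of the 72 s limit: I pulled the lever to its stop and eased it back to rest, then pushed the key home, turned it clockwise to its stop and am still gripping and holding it there. These come from force, torque and position readings, and no judged result came back. I touched nothing else on or around the trays.

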